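# Fill the condiment caddy

### The arm

A 6-joint arm with a two-finger parallel gripper is mounted at the origin on the work surface; the furniture and walls round the work are solid. World frame = base frame: x ahead of the robot, y to its left, z up, the work surface at z = 0. Lengths are in m, angles in rad, forces in N, time in s.
With the tool pointing down it reaches from about 0.35 to 0.975 m from the base axis. Payload 4.9 kg.
Tool frame: the origin (TCP) lies midway between the tips of the shut fingers; the grasp point (between the pads) lies 19 mm behind it; z points along the fingers, y is the line along which they close (so a half turn about z gives the same grasp; the last joint's range is limited). The gripper opens to 85 mm and grips with 20 to 120 N. Pads are 22 mm wide; open, the fingers measure 114 mm over their backs; the gripper's body (76 mm by 85 mm) begins 54 mm behind the grasp point. The pads swing forward as they close: fully open they stand 13 mm farther back than shut.
Start: joints at [-1.222, 0.053, 1.613, -0, 1.476, -0.119], TCP at [0.282, -0.558, 0.231] pointing down, gripper open.
Joint ranges: [-3.01, 3.01], [-1.01, 2.22], [0.06, 2.58], [-1.02, 4.17], [0.09, 2.62], [-3.14, 3.14]. Speed limits (rad/s): [2.57, 2.57, 3.14, 3.14, 3.14, 3.14].

### API

Orientations are given as a unit quaternion [w, x, y, z].
In Python, from plant import manip gives the robot as it stands.
- The arm moves only by the tool move_arm, never from a script. Its argument "increments" is one flat list of numbers, 5 for each row, row after row: the shift along the tool's x, y, z in mm, then the turn about the tool's z in rad, then the opening, from 0 (shut) to 1 (fully open). In form: [tx, ty, tz, spin, jaw, tx, ty, tz, spin, jaw, ...]. A call has 1 to 8 rows; each row shifts and turns the commanded pose from where the row before left it, along the tool's axes as they then stand; what a row does not reach is not made up. A row lasts 1/12 s, in which the tool goes at most 41.7 mm and 7.16 degrees, less where a joint would pass 70% of its speed; a pose out of reach is approached as far as the arm can. A call with a gripper value outside its range is refused whole. The fingers move at their own pace and stop on an object; the grip force is fixed at half the most. Time passes only in rows, so rows that do not move let the fingers close. It gives the time, the measured TCP pose, the force, the opening and the grip force at its end, in the units of the state.
- manip.state(): the state, without advancing time (a new reading comes with each control period).
- manip.grab_frame(name): name is "scene" or "top" or "wrist"; returns a dict with "image" (384x512x3 uint8, blue, green, red), "fov_y" (degrees; the focal length in pixels is half the picture's height over the tangent of half this angle, whatever the lens; pixels are square), "cx", "cy" (the principal point, pixels), "eye" and "rotation" of the camera in the world; the wrist camera has in their place "T_tool_cam" (4x4, takes a point from camera to tool coordinates, whose origin is the TCP and whose axes are the flange's). Camera axes: x right, y down, z forward; pixel columns grow to the right and rows downward; lengths in m; the calibration is good to about 2 mm. The wrist camera is an equidistant fisheye: a pixel r from the principal point sees the ray r / f radians off the axis. A picture is of the moment at which its call begins: read the wrist's pose just before it. There is no depth.
- manip.job_done(): hands the job in; it is judged then, once.
The state is a dict: "time": time; "joint_pos": joint angles; "joint_vel": joint speeds; "joint_efforts": joint torques, N m; "tool_pos": TCP position; "tool_rot": TCP orientation; "contact_force": force on the tool from outside, world axes, zero at the start; "ft_torque": the same for the moment, N m; "gripper_width": opening from 0.0 (shut) to 1.0 (fully open); "grasp_force": force on a finger pad.
Only numpy, scipy, OpenCV 4.12 (cv2) and the standard library are available. Lean on these libraries where they do the work, as an engineer would, in place of code of your own. Each camera call takes 0.05 s, during which the arm holds its last target. There are 200 camera calls.

### The job

Put away the condiments that stand about on the bare table: stand the two shakers in the two wells of the wooden caddy nearest its handle and the two spice jars in the other two wells, one in each well, upright and set down rather than dropped. The shaker and the spice jar on the round board are still in use and the open glass jar does not belong in the caddy, so leave those three where they are.

Things in the scene. Friction and masses are not known exactly. Their poses are not given: they have to be found in the camera images.
- caddy: Fixed light wooden caddy, 278 x 74 x 42 mm. Origin: centre of underside, z up. Four open square wells in a row along its x axis, centres x = -102, -34, +34, +102 mm, y = 0, each 62 x 62 mm inside, floor at 6 mm; walls and dividers 6 mm thick, 42 mm high. Only its -x end has a carrying handle (dark dowel between two cheeks, 37 mm beyond that end, 60 mm high), so shaker wells are x = -102 and -34.
- board: round wooden serving board, 300 mm across, 32 mm thick, fixed; origin: centre of its underside. It stands on the other side from the caddy; the things on it stay.
- shaker_a: clear cruet shaker with a grey domed cap, 90 mm tall: round body 44 mm across up to 74 mm high, cap tapering above it to 34 mm; its foot is uneven, so it leans up to 3 degrees; its origin is the centre of its underside, z up. Stands on the bare table; goes into the caddy.
- shaker_b: clear cruet shaker with a grey domed cap, 90 mm tall: round body 44 mm across up to 74 mm high, cap tapering above it to 34 mm; its foot is uneven, so it leans up to 3 degrees; its origin is the centre of its underside, z up. Stands on the bare table; goes into the caddy. It looks like the other one, and the two may be exchanged.
- spice_jar_a: clear spice jar with a flat screw cap, 106 mm tall: body 42 to 43 mm across, round cap 44 to 45 mm across on the top 20 mm; its origin is the centre of its underside, z up. Stands on the bare table; goes into the caddy.
- spice_jar_b: clear spice jar with a flat screw cap, 105 mm tall: body 42 to 43 mm across, round cap 44 to 45 mm across on the top 20 mm; its origin is the centre of its underside, z up. Stands on the bare table; goes into the caddy. The two may be exchanged.
- board_shaker: Same kind of shaker as the others (44 mm across, 90 mm tall), but standing on the round board: stays there. Origin: centre of its underside.
- board_spice_jar: Same kind of spice jar as the others (45 mm across, 106 mm tall), but standing on the round board: stays there. Origin: centre of its underside.
- glass_jar: empty wide glass jar without a lid, 60 mm across, 91 mm tall, standing on the bare table among the others: neither shaker nor spice jar, stays where it is. Origin: centre of its underside.
There are look-alikes about, which are no part of the job. What is shaped like the shaker_a but black or red is not meant.

How it is judged:
By the outcome, as a careful person would: the job done as asked, in the order asked, and still so for the second after the job is handed in, with the robot touching nothing.
It also fails if it takes over 102 s, if anything falls off the work surface, if the arm or the gripper's body presses on something with over 40 N, if the wrist force passes 120 N, or if a joint passes its speed limit or range.

## Working session

There is one attempt and no reset: what is moved stays moved. The work goes in short steps, Python scripts to look and compute and a tool call to move; the robot and the scene stay as the last step left them, time stands still between calls to the robot, and variables do not carry over. Pictures are saved under pics/ and viewed, at most 14 in all, crops included, and the job is handed in when it is done.

Besides the shell and the picture viewer there is one more tool, called after "Request:" as name(argument=value, ...) on one line, values as JSON. move_arm: Moves the arm, as the interface text tells. Its arguments: {"type":"object","properties":{"increments":{"type":"array"}},"required":["increments"]}

```bash
mkdir -p pics; ls; python3 - <<'E'
from plant import manip
import cv2
s=manip.state()
print({k:(v if not hasattr(v,'__len__') else [round(float(x),3) for x in v]) for k,v in s.items()})
for n in ["scene","top"]:
    f=manip.grab_frame(n); print(n,f["fov_y"],f["cx"],f["cy"],f["eye"],f["rotation"])
    cv2.imwrite(f"pics/{n}0.png",cv2.resize(f["image"],None,fx=1.5,fy=1.5,interpolation=cv2.INTER_CUBIC))
E
```

```text
pics
{'time': 0.0, 'joint_pos': [-1.222, 0.053, 1.614, 0.0, 1.476, -0.119], 'joint_vel': [-0.001, -0.002, -0.0, 0.0, 0.001, 0.001], 'joint_efforts': [-0.0, -39.368, -37.018, -0.0, 0.007, -0.0], 'tool_pos': [0.282, -0.557, 0.23], 'tool_rot': [-0.001, 0.973, 0.232, -0.0], 'contact_force': [-0.378, -0.388, -0.52], 'ft_torque': [0.027, 0.045, -0.066], 'grasp_force': 0.0, 'gripper_width': 1.000955598718032}
scene 49.27577318946204 257.8730497273751 186.09207645056287 [0.13126814 0.70220136 0.59928672] [ 0.10701553 -0.22034377  0.85372344 -0.45951343]
top 56.56443143409464 258.42779891982076 197.3441968729157 [0.435965   0.01230727 0.90097258] [ 0.02287206 -0.70597046  0.70680328 -0.03888054]
```

View pics/scene0.png

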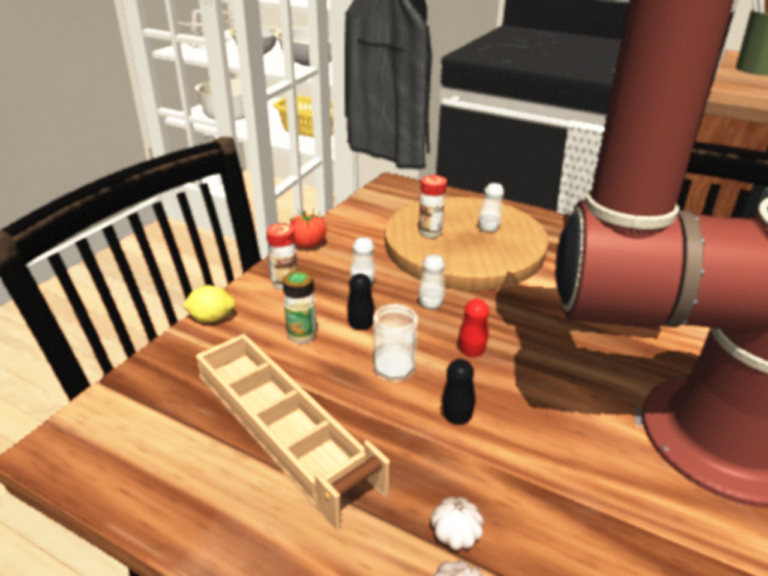

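View pics/top0.png

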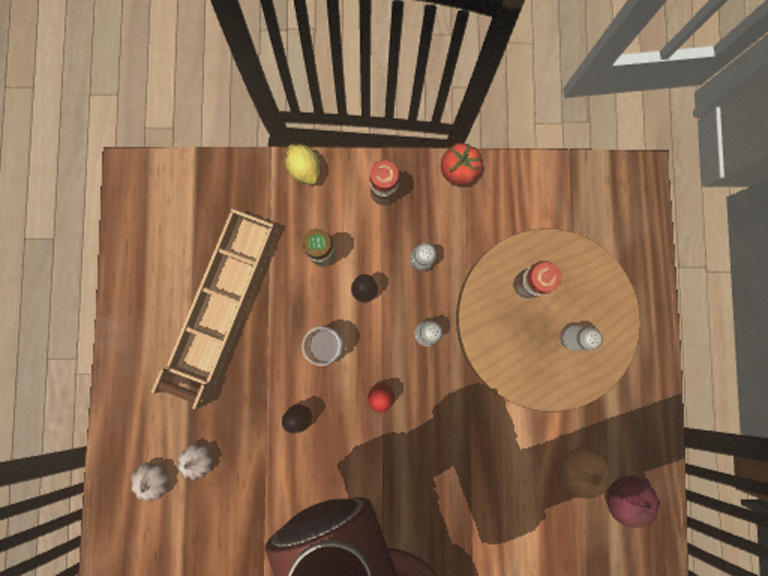

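The top picture (scaled 1.5×) shows the caddy on the left with its handle at the lower end, (180,385). The candidates on the bare table are:
- **Spice jars:** red cap at (384,174) and green cap at (317,242).
- **Clear, grey-capped shakers:** (425,255) and (430,332).
- **Not meant:** black shakers at (364,288) and (297,418), and a red one at (380,398).
- **Staying put:** glass jar at (322,345), board jar at (545,277) and board shaker at (588,338).

I'll confirm these in an enlarged crop.

```bash
cat > h.py <<'E'
import numpy as np, cv2
from scipy.spatial.transform import Rotation as R
from plant import manip
def q2R(q): return R.from_quat([q[1],q[2],q[3],q[0]]).as_matrix()
class Cam:
    def __init__(s,f):
        s.f=192/np.tan(np.radians(f["fov_y"])/2); s.c=np.array([f["cx"],f["cy"]]); s.e=np.array(f["eye"]); s.R=q2R(f["rotation"])
    def onz(s,p,z):
        d=s.R@np.append((np.array(p,float)-s.c)/s.f,1); return s.e+d*(z-s.e[2])/d[2]
    def proj(s,P):
        q=(np.atleast_2d(P)-s.e)@s.R; return q[:,:2]/q[:,2:]*s.f+s.c
E
python3 - <<'E'
from h import *
f=manip.grab_frame("top"); c=Cam(f); im=f["image"]; print(c.f,c.R.round(3).tolist())
cv2.imwrite("raw_top.png",im)
cv2.imwrite("pics/top_crop.png",cv2.resize(im[90:290,95:345],None,fx=3,fy=3,interpolation=cv2.INTER_CUBIC))
g=manip.grab_frame("scene"); cv2.imwrite("raw_scene.png",g["image"])
cv2.imwrite("pics/scene_crop.png",cv2.resize(g["image"][100:350,120:370],None,fx=2.4,fy=2.4,interpolation=cv2.INTER_CUBIC))
for n,p,z in [("red",(384,174),.105),("green",(317,242),.105),("s1",(425,255),.09),("s2",(430,332),.09),("bj",(545,277),.137),("bs",(590,339),.122),("glass",(322,345),.091)]:
    print(n,c.onz(np.array(p)/1.5,z).round(3))
E
```

```text
356.84800232671904 [[-0.002, -0.996, 0.087], [-1.0, 0.0, -0.023], [0.023, -0.087, -0.996]]
red [ 0.692 -0.001  0.105]
green [0.587 0.1   0.105]
s1 [ 0.57  -0.064  0.09 ]
s2 [ 0.452 -0.07   0.09 ]
bj [ 0.53  -0.233  0.137]
bs [ 0.441 -0.302  0.122]
glass [0.433 0.093 0.091]
```

View pics/top_crop.png

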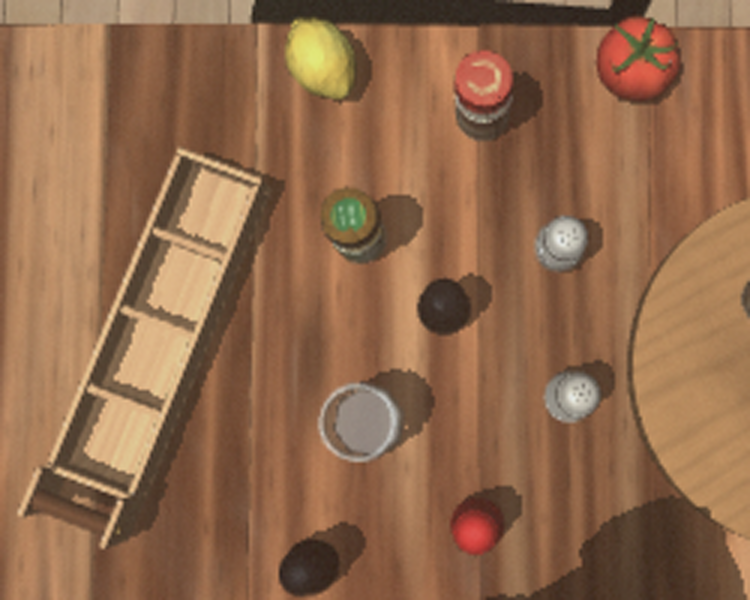

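View pics/scene_crop.png

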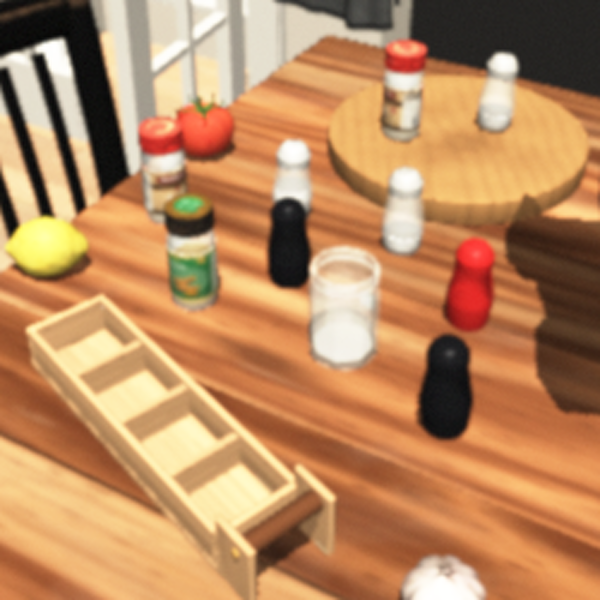

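The crop confirms the targets (crop pixels): shakers with grey domed caps at (567,240) and (576,395), and spice jars at (484,80) and (349,216). The dark ones at (444,306) and (310,567) and the red one at (477,525) are the look-alikes. Next I'll measure from both views.

```bash
cat > m.py <<'E'
from h import *
from scipy.optimize import least_squares
T=Cam(manip.grab_frame("top")); S=Cam(manip.grab_frame("scene"))
t=lambda p:np.array(p)/3+[95,90]-.33; s=lambda p:np.array(p)/2.4+[120,100]-.3
L=np.array([[139,37,42],[139,-37,42],[-139,37,42],[-139,-37,42]])/1e3
tp=t([(180,149),(262,180),(50,465),(130,497)]); sp=s([(30,330),(100,297),(220,545),(296,487)])
print([T.onz(p,.042).round(3) for p in tp],[S.onz(p,.042).round(3) for p in sp])
def W(v): c,q=np.cos(v[2]),np.sin(v[2]); return np.c_[L[:,0]*c-L[:,1]*q+v[0],L[:,0]*q+L[:,1]*c+v[1],L[:,2]]
r=lambda v:np.r_[(T.proj(W(v))-tp).ravel(),(S.proj(W(v))-sp).ravel()*.5]
o=least_squares(r,[.5,.2,0],loss="soft_l1"); print("caddy",o.x.round(4),r(o.x).round(1))
c,q=np.cos(o.x[2]),np.sin(o.x[2])
for x in (-.102,-.034,.034,.102): print("well",x,(o.x[:2]+x*np.array([c,q])).round(4))
for n,a,b,z in [("red",(484,80),(161,131),.105),("green",(349,216),(190,207),.105),("s1",(568,237),(293,145),.088),("s2",(577,395),(406,174),.088)]:
    print(n,T.onz(t(a),z).round(4),S.onz(s(b),z).round(4))
    f=lambda P:np.r_[T.proj(P)[0]-t(a),S.proj(P)[0]-s(b)]; print("   3d",least_squares(f,[.5,0,.1]).x.round(4))
for n,a,z in [("blk1",(444,306),.085),("blk2",(309,567),.085),("redp",(477,525),.085),("glass",(360,422),.091),("tomato",(640,60),.04),("lemon",(320,58),.03)]: print(n,T.onz(t(a),z).round(3))
E
python3 m.py
```

```text
[array([0.653, 0.245, 0.042]), array([0.628, 0.179, 0.042]), array([0.399, 0.341, 0.042]), array([0.374, 0.278, 0.042])] [array([0.649, 0.251, 0.042]), array([0.627, 0.188, 0.042]), array([0.391, 0.354, 0.042]), array([0.371, 0.287, 0.042])]
caddy [ 0.5128  0.2628 -0.3719] [-0.6 -1.1  0.3 -0.5 -2.8  0.9 -0.4  1.6 -0.5 -1.1  1.1 -1.4 -0.5 -2.1
  1.5 -1.4]
well -0.102 [0.4178 0.2998]
well -0.034 [0.4812 0.2751]
well 0.034 [0.5445 0.2504]
well 0.102 [0.6079 0.2257]
red [ 0.6915 -0.0007  0.105 ] [0.6863 0.0098 0.105 ]
   3d [ 6.942e-01 -6.000e-04  9.760e-02]
green [0.5864 0.1009 0.105 ] [0.583  0.1073 0.105 ]
   3d [0.5874 0.1015 0.1001]
s1 [ 0.5736 -0.0654  0.088 ] [ 0.5739 -0.0577  0.088 ]
   3d [ 0.5759 -0.065   0.0834]
s2 [ 0.4523 -0.0712  0.088 ] [ 0.4515 -0.0647  0.088 ]
   3d [ 0.4532 -0.0713  0.0839]
blk1 [0.521 0.03  0.085]
blk2 [0.324 0.13  0.085]
redp [0.355 0.005 0.085]
glass [0.432 0.093 0.091]
tomato [ 0.73  -0.131  0.04 ]
lemon [0.734 0.135 0.03 ]
```

```bash
cat > p.py <<'E'
# usage: p.py x y z [yang] [step_mm]: suggested rows (tool-frame mm, spin)
import sys
from h import *
a=[float(v) for v in sys.argv[1:]]; tgt=np.array(a[:3]); yt=a[3] if len(a)>3 else -1.943; st=a[4] if len(a)>4 else 40
s=manip.state(); M=q2R(s["tool_rot"]); p=np.array(s["tool_pos"]); y=np.arctan2(M[1,1],M[0,1])
print("pos",p.round(4),"yang",round(y,4),"tilt",M[:,2].round(3),"t",s["time"],"w",round(s["gripper_width"],3),"F",np.round(s["contact_force"],1))
sp=(y-yt+np.pi)%(2*np.pi)-np.pi; d=tgt-p
n=int(max(np.ceil(np.linalg.norm(d)*1e3/st),np.ceil(abs(sp)/.12),1)); 
for i in range(n):
    print((M.T@(d/n)*1e3).round(1).tolist(),round(sp/n,3)); M=M@R.from_rotvec([0,0,sp/n]).as_matrix()
E
python3 p.py .452 -.071 .2
python3 -c "
from h import *
f=manip.grab_frame('wrist');print(f['T_tool_cam'],f['fov_y'],f['cx'],f['cy'])"
```

```text
pos [ 0.2817 -0.5576  0.2308] yang -1.103 tilt [-0.     0.001 -1.   ] t 0.3 w 0.997 F [ 0.5 -0.   0. ]
[28.6, -27.5, 2.4] 0.065
[26.7, -29.3, 2.4] 0.065
[24.8, -31.0, 2.4] 0.065
[22.7, -32.5, 2.4] 0.065
[20.6, -33.9, 2.4] 0.065
[18.4, -35.2, 2.4] 0.065
[16.1, -36.3, 2.4] 0.065
[13.7, -37.2, 2.4] 0.065
[11.2, -38.0, 2.4] 0.065
[8.8, -38.7, 2.4] 0.065
[6.2, -39.2, 2.4] 0.065
[3.7, -39.5, 2.4] 0.065
[1.2, -39.6, 2.4] 0.065
[[ 6.29944400e-04 -9.50469923e-01 -3.10815908e-01  7.95965877e-02]
 [ 9.99999710e-01  7.31691383e-04 -2.10756378e-04 -1.82668965e-04]
 [ 4.27738920e-04 -3.10815685e-01  9.50470108e-01 -1.42597011e-01]
 [ 0.00000000e+00  0.00000000e+00  0.00000000e+00  1.00000000e+00]] 65.70646984690485 256.65771787393214 190.84322217747288
```

Request:
move_arm(increments=[29,-28,2,0.065,1,27,-29,2,0.065,1,25,-31,2,0.065,1,23,-32,2,0.065,1,21,-34,2,0.065,1,18,-35,2,0.065,1,16,-36,2,0.065,1,14,-37,2,0.065,1])

```text
time: 1.02
tool_pos: [0.3886, -0.2571, 0.2154]
tool_rot: [0.0, 1.0, -0.028, 0.0]
contact_force: [0.5, 0.4, -0.1]
gripper_width: 1.001
grasp_force: 0.0
```

Request:
move_arm(increments=[11,-38,2,0.065,1,9,-39,2,0.065,1,6,-39,2,0.065,1,4,-39,2,0.065,1,1,-40,2,0.06,1,0,0,0,0,1,0,0,0,0,1])

```text
time: 1.6
tool_pos: [0.4548, -0.07, 0.2052]
tool_rot: [0.0, 0.983, -0.183, -0.0]
contact_force: [-0.8, -0.3, 0.6]
gripper_width: 1.001
grasp_force: 0.0
```

```bash
python3 p.py .452 -.071 .2; cat >> h.py <<'E'
class Wrist:
    def __init__(s,f,st):
        s.f=192/np.tan(np.radians(f["fov_y"])/2); s.c=np.array([f["cx"],f["cy"]]); A=np.eye(4); A[:3,:3]=q2R(st["tool_rot"]); A[:3,3]=st["tool_pos"]
        s.T=A@np.array(f["T_tool_cam"])
    def onz(s,p,z):
        u=np.array(p,float)-s.c; r=np.linalg.norm(u); th=r/s.f; d=s.T[:3,:3]@np.append(u/max(r,1e-9)*np.sin(th),np.cos(th)); e=s.T[:3,3]; return e+d*(z-e[2])/d[2]
    def proj(s,P):
        q=(np.atleast_2d(P)-s.T[:3,3])@s.T[:3,:3]; h=np.linalg.norm(q[:,:2],axis=1); th=np.arctan2(h,q[:,2]); return q[:,:2]/h[:,None]*(th*s.f)[:,None]+s.c
def circ(x,y,z,r,n=72):
    a=np.linspace(0,2*np.pi,n); return np.c_[x+r*np.cos(a),y+r*np.sin(a),0*a+z]
E
cat > w.py <<'E'
# w.py name  [x y z r]... : wrist picture 1.5x with predicted circles
import sys
from h import *
st=manip.state(); f=manip.grab_frame("wrist"); w=Wrist(f,st); im=cv2.resize(f["image"],None,fx=1.5,fy=1.5,interpolation=cv2.INTER_CUBIC)
a=[float(v) for v in sys.argv[2:]]
for i in range(0,len(a),4):
    cv2.polylines(im,[np.int32((w.proj(circ(*a[i:i+4]))+.5)*1.5-.5)],True,(255,0,255),1)
cv2.imwrite(f"pics/{sys.argv[1]}.png",im)
E
python3 w.py w1 .452 -.071 .074 .022 .452 -.071 0.001 .022 .574 -.065 .074 .022 .574 -.065 .001 .022 .432 .093 .091 .03
```

```text
pos [ 0.4548 -0.07    0.2052] yang -1.938 tilt [-0. -0. -1.] t 1.6 w 1.001 F [-0.8 -0.3  0.6]
[-2.2, 1.9, 5.2] 0.005
```

View pics/w1.png

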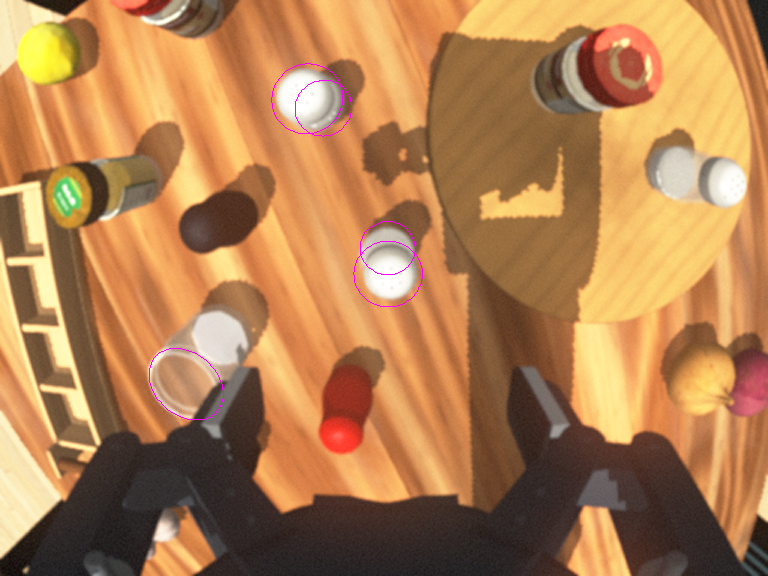

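The predicted circles for both shakers (base (388,248) and (323,108)) and the glass jar rim sit on their outlines to within 2 mm. The positions hold, so I'm descending on shaker 2.

Request:
move_arm(increments=[-2,2,30,0.005,1,0,0,35,0,1,0,0,35,0,1,0,0,30,0,1,0,0,25,0,1,0,0,10,0,1,0,0,0,0,1])

```text
time: 2.23
tool_pos: [0.4495, -0.0736, 0.0376]
tool_rot: [-0.0, 0.982, -0.189, -0.003]
contact_force: [0.3, 0.2, 0.7]
gripper_width: 0.997
grasp_force: 0.0
```

Request:
move_arm(increments=[0,0,0,0,0.4,0,0,0,0,0.2,0,0,0,0,0,0,0,0,0,0,0,0,0,0,0,0,0,0,0,0,0,0,0,0,0,0,0,0,0,0])

```text
time: 2.9
tool_pos: [0.4536, -0.0736, 0.0426]
tool_rot: [0.0, 0.982, -0.187, 0.002]
contact_force: [-0.7, 0.8, 6.5]
gripper_width: 0.42
grasp_force: 57.3
```

```bash
python3 p.py .452 -.071 .2;python3 -c "
from h import *
s=manip.state();print(s['grasp_force'],s['ft_torque'])"
```

```text
pos [ 0.4536 -0.0736  0.0426] yang -1.9476 tilt [ 0.003 -0.001 -1.   ] t 2.9 w 0.42 F [-0.7  0.8  6.5]
[-0.5, -0.4, -39.4] -0.001
[-0.5, -0.5, -39.4] -0.001
[-0.5, -0.5, -39.4] -0.001
[-0.5, -0.5, -39.4] -0.001
57.30040956150333 [-0.01449998  0.24602638  0.01652584]
```

Request:
move_arm(increments=[0,0,-10,0,0,0,0,-30,0,0,0,0,-35,0,0,0,0,-35,0,0,0,0,-30,0,0,0,0,-10,0,0,0,0,0,0,0])

```text
time: 3.48
tool_pos: [0.4539, -0.0736, 0.1945]
tool_rot: [0.001, 0.982, -0.187, 0.004]
contact_force: [-0.1, -0.5, -1.0]
gripper_width: 0.413
grasp_force: 57.8
```

```bash
python3 p.py .4178 .2998 .195; python3 - <<'E'
from h import *
st=manip.state(); w=manip.grab_frame("wrist")["image"]; s=manip.grab_frame("scene"); S=Cam(s)
c=S.proj(np.array(st["tool_pos"]))[0].astype(int); print(c)
k=s["image"][max(c[1]-100,0):c[1]+100,c[0]-100:c[0]+100]
k=cv2.resize(k,(400,400)); cv2.imwrite("pics/g1.png",np.hstack([cv2.resize(w[184:,128:384],(400,312)),cv2.resize(k,(312,312))]))
E
```

```text
pos [ 0.4539 -0.0736  0.1945] yang -1.9478 tilt [ 0.007 -0.002 -1.   ] t 3.4833 w 0.413 F [-0.1 -0.5 -1. ]
[-17.1, -33.4, -0.2] -0.0
[-17.1, -33.4, -0.2] -0.0
[-17.1, -33.4, -0.2] -0.0
[-17.0, -33.4, -0.2] -0.0
[-17.0, -33.4, -0.2] -0.0
[-17.0, -33.4, -0.2] -0.0
[-17.0, -33.4, -0.2] -0.0
[-17.0, -33.4, -0.2] -0.0
[-17.0, -33.5, -0.2] -0.0
[-17.0, -33.5, -0.2] -0.0
[292 128]
```

View pics/g1.png

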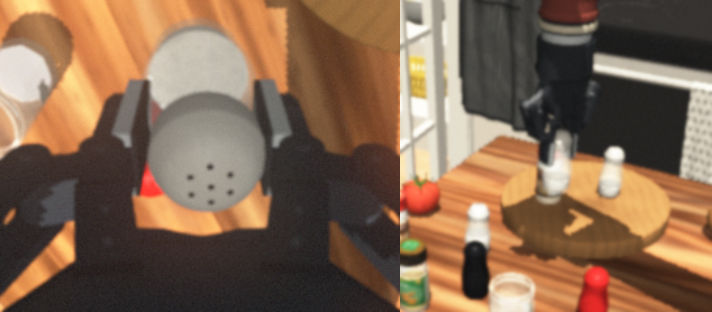

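The left half shows the shaker held between the pads with its cap at (205,150), in a clean grip. I'm carrying it to the well nearest the handle.

Request:
move_arm(increments=[-17,-33,0,0,0,-17,-33,0,0,0,-17,-34,0,0,0,-17,-33,0,0,0,-17,-33,0,0,0,-17,-34,0,0,0,-17,-33,0,0,0,-17,-33,0,0,0])

```text
time: 4.25
tool_pos: [0.4211, 0.2256, 0.1868]
tool_rot: [0.001, 0.982, -0.187, -0.002]
contact_force: [0.6, 0.8, -1.0]
gripper_width: 0.414
grasp_force: 57.8
```

Request:
move_arm(increments=[-16,-34,0,0,0,-16,-33,0,0,0,0,0,20,0,0,0,0,20,0,0,0,0,0,0,0,0,0,0,0,0])

```text
time: 4.75
tool_pos: [0.4159, 0.2973, 0.1463]
tool_rot: [0.002, 0.982, -0.187, -0.003]
contact_force: [0.2, 0.2, 0.0]
gripper_width: 0.412
grasp_force: 58.0
```

```bash
python3 p.py .4197 .299 .0486; cat > wc.py <<'E'
import sys
from h import *
st=manip.state(); f=manip.grab_frame("wrist"); w=Wrist(f,st); im=cv2.resize(f["image"],None,fx=1.5,fy=1.5,interpolation=cv2.INTER_CUBIC)
x,y,a=.5128,.2628,-.3719
if len(sys.argv)>2: x,y,a=map(float,sys.argv[2:])
def box(x0,x1,y0,y1):
    q=np.array([(x0,y0),(x1,y0),(x1,y1),(x0,y1)])/1e3; t=np.linspace(0,1,15)[:,None]
    q=np.vstack([q[i]+(q[(i+1)%4]-q[i])*t for i in range(4)]); c,s=np.cos(a),np.sin(a)
    return np.c_[q[:,0]*c-q[:,1]*s+x,q[:,0]*s+q[:,1]*c+y,0*q[:,0]+.042]
for b in [(-139,139,-37,37)]+[(k-31,k+31,-31,31) for k in (-102,-34,34,102)]:
    cv2.polylines(im,[np.int32((w.proj(box(*b))+.5)*1.5-.5)],True,(255,0,255),1)
cv2.imwrite(f"pics/{sys.argv[1]}.png",im)
E
python3 wc.py c1
```

```text
pos [0.4159 0.2973 0.1463] yang -1.9478 tilt [-0.007 -0.004 -1.   ] t 4.75 w 0.412 F [0.2 0.2 0. ]
[1.1, -1.2, 32.5] -0.002
[1.1, -1.2, 32.5] -0.002
[1.1, -1.2, 32.5] -0.002
```

View pics/c1.png

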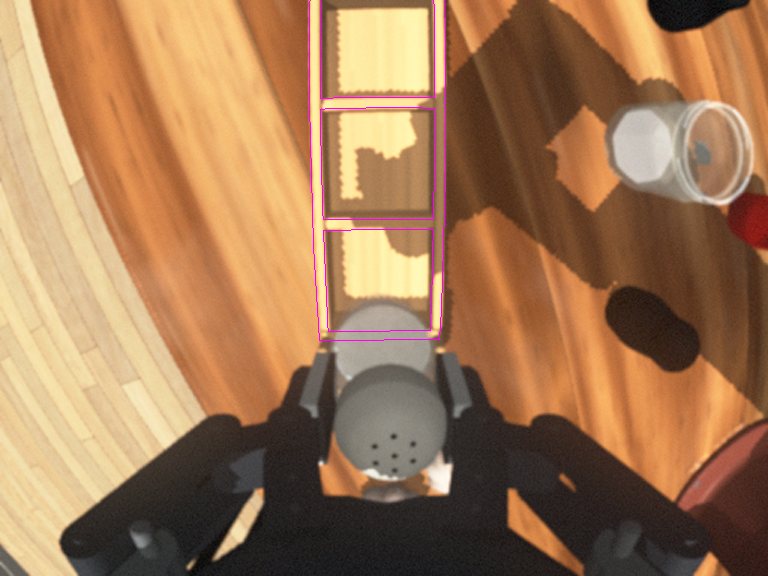

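The overlay matches the caddy's walls and dividers to about 2 px, and the held shaker's base is at (383,350). I'll check the base position numerically, then lower it.

```bash
python3 - <<'E'
from h import *
st=manip.state(); f=manip.grab_frame("wrist"); w=Wrist(f,st)
print([w.onz(((x+.5)/1.5-.5,(y+.5)/1.5-.5),.1037).round(4) for x,y in [(383,303),(333,350),(433,350)]], st["tool_pos"])
E
```

```text
[array([0.4272, 0.2946, 0.1037]), array([0.4139, 0.3251, 0.1037]), array([0.3967, 0.2816, 0.1037])] [0.41726337 0.29764358 0.14833238]
```

```bash
cat > ov.py <<'E'
# ov.py name h0 dx tiltx: overlay held-shaker model; h0 = TCP height above base, dx offset (mm) along tool x, tilt deg about tool y (base toward -x if +)
import sys
from h import *
st=manip.state(); f=manip.grab_frame("wrist"); w=Wrist(f,st); M=q2R(st["tool_rot"]); p=np.array(st["tool_pos"])
ims=[]
k=3
for h0,dx,t in [(.0426,-2.4,0)]+[tuple(map(float,v.split(','))) for v in sys.argv[2:]]:
    im=cv2.resize(f["image"],None,fx=k,fy=k,interpolation=cv2.INTER_CUBIC); t=np.radians(t)
    for zz,r in [(0,.022),(.074,.022),(.09,.017)]:
        q=circ(0,0,0,r); q[:,2]=-(zz-h0)   # tool z points down
        piv=-.022; z=q[:,2]-piv; X=q[:,0]*np.cos(t)-z*np.sin(t)+dx/1e3; Z=q[:,0]*np.sin(t)+z*np.cos(t)+piv
        P=np.c_[X,q[:,1],Z]@M.T+p
        cv2.polylines(im,[np.int32((w.proj(P)+.5)*k-.5)],True,(255,0,255),1)
    ims.append(im[190*k:340*k,195*k:315*k])
o=np.hstack(ims); cv2.imwrite(f"pics/{sys.argv[1]}.png",cv2.resize(o,None,fx=min(1,800/o.shape[1]),fy=min(1,800/o.shape[1])))
E
python3 ov.py o1 .0426,-2.4,8
```

```text
(no output)
```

View pics/o1.png

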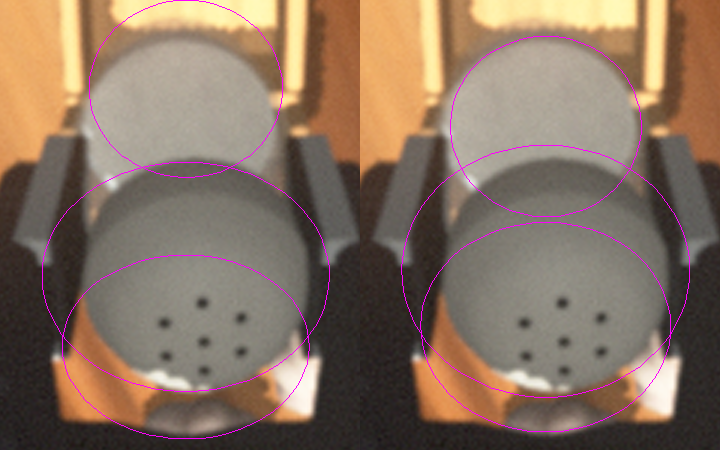

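The overlay shows the shaker hanging with its base about 7 mm toward tool −x, roughly a 5° tilt, while the cap centre is about right. I'll shift +5 mm in x so both the tilted and the levelled pose clear the walls, then lower gently so the floor levels it.

```bash
python3 p.py .4225 .298 .060
```

```text
pos [0.4188 0.2981 0.1507] yang -1.9488 tilt [ 0.  0. -1.] t 4.9 w 0.417 F [-0.8  0.4 -1.9]
[1.2, -0.4, 30.2] -0.002
[1.2, -0.4, 30.2] -0.002
[1.2, -0.4, 30.2] -0.002
```

Request:
move_arm(increments=[4,-1,15,0,0,0,0,20,0,0,0,0,20,0,0,0,0,15,0,0,0,0,10,0,0,0,0,8,0,0,0,0,0,0,0,0,0,0,0,0])

```text
time: 5.57
tool_pos: [0.423, 0.2979, 0.0629]
tool_rot: [-0.0, 0.982, -0.188, 0.0]
contact_force: [0.4, 0.1, -0.6]
gripper_width: 0.409
grasp_force: 58.0
```

```bash
python3 p.py .4225 .298 .0486
```

```text
pos [0.423  0.2979 0.0629] yang -1.9483 tilt [ 0.001  0.    -1.   ] t 5.5667 w 0.409 F [ 0.4  0.1 -0.6]
[-0.5, 0.1, 14.3] -0.005
```

Request:
move_arm(increments=[0,0,4,0,0,0,0,4,0,0,0,0,2,0,0,0,0,0,0,0,0,0,0,0,0])

```text
time: 5.98
tool_pos: [0.4224, 0.2979, 0.0523]
tool_rot: [0.0, 0.982, -0.187, -0.0]
contact_force: [-0.5, 0.0, -2.0]
gripper_width: 0.412
grasp_force: 58.0
```

Request:
move_arm(increments=[0,0,1,0,0,0,0,1,0,0,0,0,1,0,0,0,0,0,0,0,0,0,0,0,0])

```text
time: 6.4
tool_pos: [0.4224, 0.2978, 0.0492]
tool_rot: [0.0, 0.982, -0.187, -0.0]
contact_force: [-0.1, 0.4, -0.5]
gripper_width: 0.415
grasp_force: 58.0
```

Request:
move_arm(increments=[0,0,1,0,0,0,0,0,0,0,0,0,1,0,0,0,0,0,0,0,0,0,0,0,0])

```text
time: 6.82
tool_pos: [0.4229, 0.298, 0.0486]
tool_rot: [0.0, 0.982, -0.187, 0.0]
contact_force: [-3.1, -2.4, 6.5]
gripper_width: 0.415
grasp_force: 58.2
```

```bash
python3 p.py .4225 .298 .0486; python3 ov.py o2 .0426,-2,4
```

```text
pos [0.4229 0.298  0.0486] yang -1.9478 tilt [ 0. -0. -1.] t 6.8167 w 0.415 F [-3.1 -2.4  6.5]
[-0.3, 0.1, -0.0] -0.005
```

View pics/o2.png

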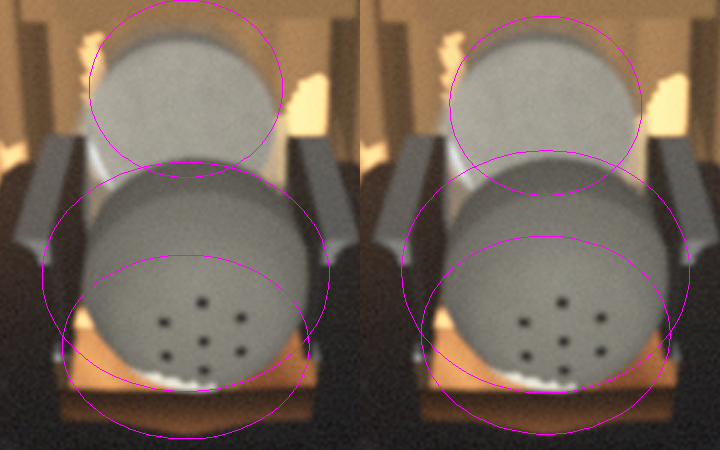

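Contact came at TCP z = 0.0486, exactly the grip height plus the 6 mm floor, so the shaker is on the well floor. I'm releasing it.

Request:
move_arm(increments=[0,0,0,0,0.5,0,0,0,0,0.6,0,0,0,0,0.8,0,0,0,0,1,0,0,0,0,1,0,0,-10,0,1,0,0,-25,0,1,0,0,-30,0,1])

```text
time: 7.53
tool_pos: [0.4208, 0.297, 0.1112]
tool_rot: [0.002, 0.982, -0.187, -0.002]
contact_force: [0.6, 1.4, -0.0]
gripper_width: 1.003
grasp_force: 0.0
```

Request:
move_arm(increments=[0,0,-35,0,1,0,0,-35,0,1,0,0,-15,0,1,0,0,0,0,1])

```text
time: 7.87
tool_pos: [0.4252, 0.2993, 0.2041]
tool_rot: [-0.003, 0.982, -0.187, 0.004]
contact_force: [0.4, -0.7, 0.6]
gripper_width: 0.999
grasp_force: 0.0
```

```bash
python3 p.py .574 -.065 .195; python3 w.py w2 .4178 .2998 .006 .022 .4178 .2998 .080 .022
```

```text
pos [0.4252 0.2993 0.2041] yang -1.9479 tilt [ 0.01   0.005 -1.   ] t 7.8667 w 0.999 F [ 0.4 -0.7  0.6]
[27.2, 28.4, 0.9] -0.0
[27.2, 28.4, 0.9] -0.0
[27.2, 28.4, 0.9] -0.0
[27.2, 28.4, 0.9] -0.0
[27.2, 28.5, 0.9] -0.0
[27.2, 28.5, 0.9] -0.0
[27.2, 28.5, 0.9] -0.0
[27.1, 28.5, 0.9] -0.0
[27.1, 28.5, 0.9] -0.0
[27.1, 28.5, 0.9] -0.0
```

View pics/w2.png

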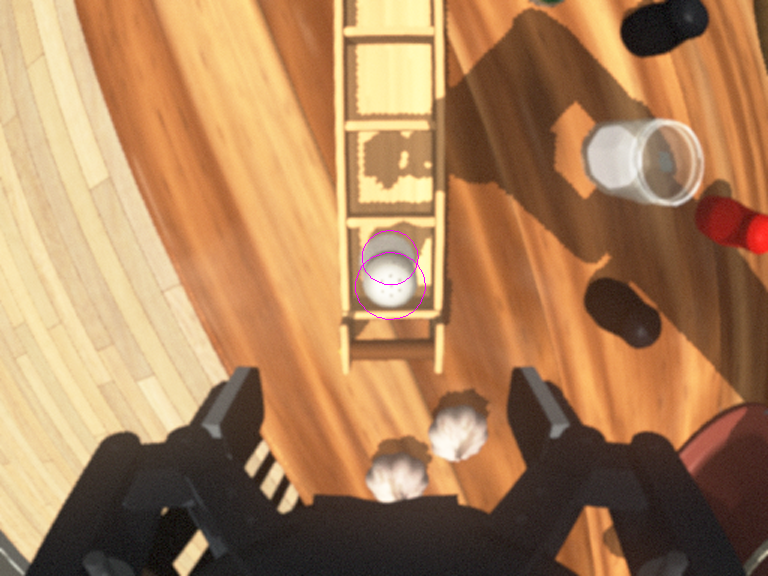

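Shaker 2 stands upright in the well next to the handle, with its base on the predicted circle at (390,258). I'm going for shaker 1.

Request:
move_arm(increments=[27,28,1,0,1,27,28,1,0,1,27,29,1,0,1,27,28,1,0,1,27,29,1,0,1,27,28,1,0,1,27,29,1,0,1,27,28,1,0,1])

```text
time: 8.58
tool_pos: [0.5387, 0.0054, 0.187]
tool_rot: [0.0, 0.982, -0.188, -0.002]
contact_force: [-0.1, -0.4, -0.3]
gripper_width: 0.999
grasp_force: 0.0
```

Request:
move_arm(increments=[27,28,1,0,1,27,28,1,0,1,0,0,0,0,1,0,0,0,0,1,0,0,0,0,1,0,0,0,0,1])

```text
time: 9.08
tool_pos: [0.5684, -0.0636, 0.1861]
tool_rot: [-0.0, 0.982, -0.187, -0.001]
contact_force: [-0.7, 0.2, -0.1]
gripper_width: 1.003
grasp_force: 0.0
```

```bash
python3 p.py .574 -.065 .04 -1.943 26; cat > cc.py <<'E'
# blob centre of the grey/white cap near predicted pixel, for z
import sys
from h import *
st=manip.state(); f=manip.grab_frame("wrist"); w=Wrist(f,st); x,y,zb,zt,r=map(float,sys.argv[1:6]); im=f["image"]
c=w.proj([x,y,zt])[0]; hsv=cv2.cvtColor(im,cv2.COLOR_BGR2HSV); print("pred",c.round(1),"base",w.proj([x,y,zb])[0].round(1))
m=((hsv[...,1]<70)&(hsv[...,2]>110)).astype(np.uint8) if len(sys.argv)<7 else cv2.inRange(hsv,*[np.array(eval(v)) for v in sys.argv[6:8]])//255
n,l,s,ce=cv2.connectedComponentsWithStats(m)
for i in range(1,n):
    if s[i,4]>150 and np.linalg.norm(ce[i]-c)<60: print("bbox",s[i].tolist(),"cen",ce[i].round(1),w.onz(ce[i],zt).round(4))
cv2.imwrite("last.png",im)
E
python3 cc.py .574 -.065 0 .08 .02
```

```text
pos [ 0.5684 -0.0636  0.1861] yang -1.9469 tilt [-0.002  0.001 -1.   ] t 9.0833 w 1.003 F [-0.7  0.2 -0.1]
[1.0, -0.1, 24.3] -0.001
[1.0, -0.1, 24.3] -0.001
[1.0, -0.1, 24.3] -0.001
[1.0, -0.1, 24.3] -0.001
[1.0, -0.1, 24.3] -0.001
[1.0, -0.1, 24.3] -0.001
pred [255.8 182.3] base [256.  162.1]
bbox [235, 146, 39, 52, 1672] cen [253.9 171.8] [ 0.5833 -0.0669  0.08  ]
```

Request:
move_arm(increments=[6,0,25,0,1,0,0,35,0,1,0,0,35,0,1,0,0,30,0,1,0,0,15,0,1,0,0,6,0,1,0,0,0,0,1,0,0,0,0,1])

```text
time: 9.8
tool_pos: [0.5755, -0.0664, 0.0423]
tool_rot: [0.0, 0.982, -0.187, 0.001]
contact_force: [0.5, -0.5, 0.3]
gripper_width: 1.001
grasp_force: 0.0
```

Request:
move_arm(increments=[0,0,0,0,0.7,0,0,0,0,0.5,0,0,0,0,0.3,0,0,0,0,0,0,0,0,0,0,0,0,0,0,0,0,0,0,0,0])

```text
time: 10.38
tool_pos: [0.5759, -0.0672, 0.0428]
tool_rot: [0.0, 0.982, -0.188, 0.001]
contact_force: [-0.1, 0.3, 6.6]
gripper_width: 0.409
grasp_force: 58.1
```

```bash
python3 p.py .4835 .2742 .195
```

```text
pos [ 0.5759 -0.0672  0.0428] yang -1.9481 tilt [ 0.002 -0.    -1.   ] t 10.3833 w 0.409 F [-0.1  0.3  6.6]
[-21.1, -28.3, -15.3] -0.001
[-21.1, -28.3, -15.3] -0.001
[-21.1, -28.4, -15.3] -0.001
[-21.1, -28.4, -15.3] -0.001
[-21.1, -28.4, -15.3] -0.001
[-21.1, -28.4, -15.3] -0.001
[-21.0, -28.4, -15.3] -0.001
[-21.0, -28.4, -15.3] -0.001
[-21.0, -28.4, -15.3] -0.001
[-21.0, -28.4, -15.3] -0.001
```

Request:
move_arm(increments=[0,0,-10,0,0,0,0,-25,0,0,0,0,-35,0,0,0,0,-35,0,0,0,0,-30,0,0,0,0,-15,0,0,-10,-14,0,0,0,-20,-26,0,0,0])

```text
time: 11.05
tool_pos: [0.563, -0.0206, 0.1938]
tool_rot: [0.0, 0.982, -0.189, 0.002]
contact_force: [0.4, 1.1, -1.7]
gripper_width: 0.409
grasp_force: 58.2
```

Request:
move_arm(increments=[-22,-30,0,0,0,-22,-30,0,0,0,-22,-30,0,0,0,-22,-30,0,0,0,-22,-30,0,0,0,-22,-30,0,0,0,-22,-30,0,0,0,-16,-22,0,0,0])

```text
time: 11.72
tool_pos: [0.4876, 0.262, 0.1913]
tool_rot: [-0.0, 0.982, -0.187, -0.0]
contact_force: [0.4, -0.3, -0.9]
gripper_width: 0.41
grasp_force: 58.2
```

Request:
move_arm(increments=[-8,-10,0,0,0,-4,-2,0,0,0,0,0,0,0,0,0,0,0,0,0,0,0,0,0,0,0,0,0,0,0])

```text
time: 12.22
tool_pos: [0.4829, 0.274, 0.1913]
tool_rot: [0.0, 0.982, -0.188, 0.0]
contact_force: [0.5, 0.0, -1.3]
gripper_width: 0.406
grasp_force: 58.2
```

```bash
python3 p.py .4835 .2742 .065; python3 ov.py o3 .0427,-1,4; cp pics/o3.png last_o3.png
```

```text
pos [0.4829 0.274  0.1913] yang -1.95 tilt [ 0. -0. -1.] t 12.2167 w 0.406 F [ 0.5  0.  -1.3]
[0.1, -0.1, 31.6] -0.002
[0.1, -0.1, 31.6] -0.002
[0.1, -0.1, 31.6] -0.002
[0.1, -0.1, 31.6] -0.002
```

View pics/o3.png

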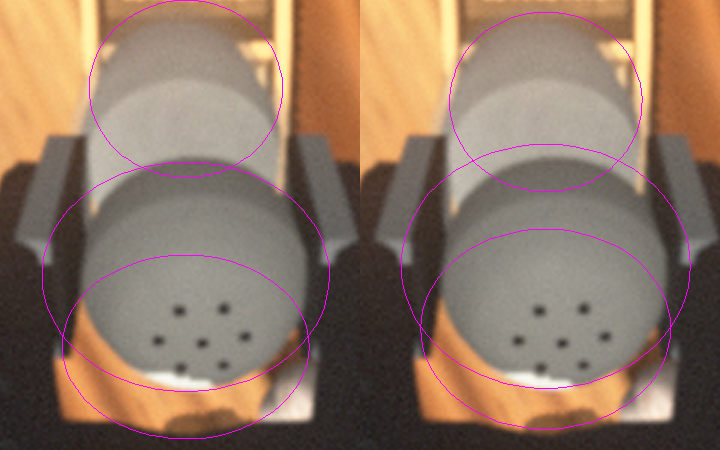

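The held shaker's base edge is at y≈20 against a predicted 0, so the offset is only about 3 mm toward −x. That fits the well, so I'm lowering.

Request:
move_arm(increments=[1,0,20,0,0,0,0,30,0,0,0,0,30,0,0,0,0,25,0,0,0,0,18,0,0,0,0,10,0,0,0,0,3,0,0,0,0,0,0,0])

```text
time: 12.93
tool_pos: [0.4833, 0.2744, 0.055]
tool_rot: [0.0, 0.982, -0.188, -0.0]
contact_force: [0.4, -0.4, -0.7]
gripper_width: 0.408
grasp_force: 58.2
```

Request:
move_arm(increments=[0,0,2,0,0,0,0,1,0,0,0,0,1,0,0,0,0,0,0,0,0,0,0,0,0])

```text
time: 13.35
tool_pos: [0.4836, 0.2751, 0.0519]
tool_rot: [-0.0, 0.982, -0.187, 0.0]
contact_force: [-0.1, 0.4, -0.8]
gripper_width: 0.412
grasp_force: 58.3
```

Request:
move_arm(increments=[0,0,1,0,0,0,0,1,0,0,0,0,1,0,0,0,0,0,0,0,0,0,0,0,0])

```text
time: 13.77
tool_pos: [0.4835, 0.2749, 0.0488]
tool_rot: [-0.0, 0.982, -0.187, 0.0]
contact_force: [-1.8, -0.3, 3.7]
gripper_width: 0.411
grasp_force: 58.5
```

Request:
move_arm(increments=[0,0,0,0,0.5,0,0,0,0,0.6,0,0,0,0,0.8,0,0,0,0,1,0,0,0,0,1,0,0,-10,0,1,0,0,-25,0,1,0,0,-30,0,1])

```text
time: 14.43
tool_pos: [0.4815, 0.2741, 0.1121]
tool_rot: [0.001, 0.982, -0.188, -0.002]
contact_force: [0.3, 0.4, 0.5]
gripper_width: 1.0
grasp_force: 0.0
```

Request:
move_arm(increments=[0,0,-35,0,1,0,0,-35,0,1,0,0,-15,0,1,0,0,0,0,1,0,0,0,0,1,0,0,0,0,1])

```text
time: 14.93
tool_pos: [0.4826, 0.2745, 0.1971]
tool_rot: [0.001, 0.982, -0.188, -0.001]
contact_force: [0.2, 0.2, -0.3]
gripper_width: 1.0
grasp_force: 0.0
```

```bash
python3 p.py .587 .101 .195; python3 w.py w3 .4812 .2751 .006 .022 .4178 .2998 .006 .022 .587 .101 .105 .0225 .587 .101 0 .0215
```

```text
pos [0.4826 0.2745 0.1971] yang -1.948 tilt [-0.002 -0.001 -1.   ] t 14.9333 w 1.0 F [ 0.2  0.2 -0.3]
[26.8, 20.5, 0.3] -0.001
[26.8, 20.5, 0.3] -0.001
[26.8, 20.5, 0.3] -0.001
[26.8, 20.5, 0.3] -0.001
[26.8, 20.6, 0.3] -0.001
[26.8, 20.6, 0.3] -0.001
```

View pics/w3.png

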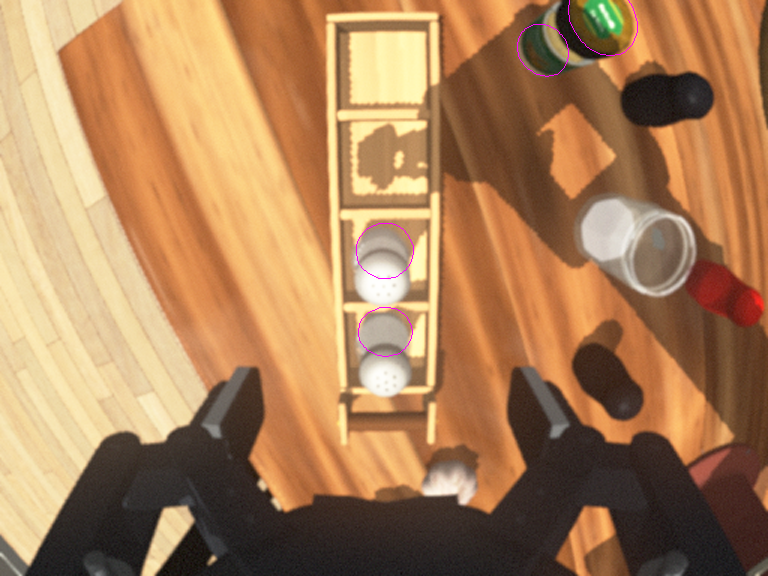

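Both shakers stand upright in the two handle-side wells, on the circles at (385,250) and (385,332). The green jar's predicted circles also fit, at (603,22) and (543,50). I'm fetching it now.

Request:
move_arm(increments=[27,20,0,0,1,27,21,0,0,1,27,20,0,0,1,27,21,0,0,1,27,21,0,0,1,26,21,0,0,1,0,0,0,0,1,0,0,0,0,1])

```text
time: 15.65
tool_pos: [0.5867, 0.0988, 0.1959]
tool_rot: [0.0, 0.982, -0.189, -0.002]
contact_force: [0.2, 0.4, -0.8]
gripper_width: 1.003
grasp_force: 0.0
```

```bash
python3 p.py .587 .101 .043 -1.943 26; python3 - <<'E'
from h import *
st=manip.state(); f=manip.grab_frame("wrist"); w=Wrist(f,st); im=f["image"]; cv2.imwrite("last.png",im)
hsv=cv2.cvtColor(im,cv2.COLOR_BGR2HSV); m=cv2.inRange(hsv,(45,100,60),(85,255,255)); c=w.proj([.587,.101,.105])[0]; print(c.round(1))
n,l,s,ce=cv2.connectedComponentsWithStats(m)
for i in range(1,n):
    if s[i,4]>60 and np.linalg.norm(ce[i]-c)<60: print(s[i].tolist(),ce[i].round(1),w.onz(ce[i],.105).round(4))
E
```

```text
pos [0.5867 0.0988 0.1959] yang -1.951 tilt [-0.004  0.    -1.   ] t 15.65 w 1.003 F [ 0.2  0.4 -0.8]
[0.0, -0.4, 25.5] -0.001
[0.0, -0.4, 25.5] -0.001
[0.0, -0.4, 25.5] -0.001
[0.0, -0.4, 25.5] -0.001
[0.0, -0.4, 25.5] -0.001
[0.0, -0.4, 25.5] -0.001
[254.  194.6]
[238, 181, 30, 28, 416] [252.2 194. ] [0.588  0.1022 0.105 ]
```

Green label centre comes out at (0.588, 0.102), which agrees. Descending.

Request:
move_arm(increments=[0,-3,25,0,1,0,0,35,0,1,0,0,35,0,1,0,0,30,0,1,0,0,18,0,1,0,0,8,0,1,0,0,0,0,1,0,0,0,0,1])

```text
time: 16.37
tool_pos: [0.5882, 0.1039, 0.0476]
tool_rot: [-0.0, 0.982, -0.187, -0.0]
contact_force: [0.0, -0.1, -0.1]
gripper_width: 0.999
grasp_force: 0.0
```

Request:
move_arm(increments=[0,0,0,0,0.7,0,0,0,0,0.5,0,0,0,0,0.3,0,0,0,0,0,0,0,0,0,0,0,0,0,0,0,0,0,0,0,0])

```text
time: 16.95
tool_pos: [0.5895, 0.1028, 0.0491]
tool_rot: [-0.0, 0.982, -0.188, 0.001]
contact_force: [-1.3, -1.2, 7.5]
gripper_width: 0.497
grasp_force: 57.0
```

```bash
python3 p.py .5445 .2504 .195
```

```text
pos [0.5895 0.1028 0.0491] yang -1.9481 tilt [ 0.002 -0.    -1.   ] t 16.95 w 0.497 F [-1.3 -1.2  7.5]
[-16.0, -20.1, -24.3] -0.001
[-16.0, -20.1, -24.3] -0.001
[-15.9, -20.1, -24.3] -0.001
[-15.9, -20.2, -24.3] -0.001
[-15.9, -20.2, -24.3] -0.001
[-15.9, -20.2, -24.3] -0.001
```

Request:
move_arm(increments=[0,0,-10,0,0,0,0,-25,0,0,0,0,-35,0,0,0,0,-35,0,0,0,0,-28,0,0,0,0,-12,0,0,-10,-13,0,0,0,-16,-20,0,0,0])

```text
time: 17.62
tool_pos: [0.5772, 0.1423, 0.1934]
tool_rot: [-0.0, 0.982, -0.189, 0.001]
contact_force: [0.1, -0.4, -1.7]
gripper_width: 0.494
grasp_force: 57.0
```

Request:
move_arm(increments=[-20,-25,0,0,0,-20,-25,0,0,0,-16,-20,0,0,0,-9,-12,0,0,0,-5,-6,0,0,0,0,0,0,0,0,0,0,0,0,0,0,0,0,0,0])

```text
time: 18.28
tool_pos: [0.5439, 0.2499, 0.1918]
tool_rot: [0.0, 0.982, -0.188, -0.0]
contact_force: [-0.4, 0.1, -2.1]
gripper_width: 0.496
grasp_force: 57.1
```

```bash
python3 p.py .5452 .2501 .060; python3 ov.py o4 .049,0,4
```

```text
pos [0.5439 0.2499 0.1918] yang -1.949 tilt [-0.001 -0.001 -1.   ] t 18.2833 w 0.496 F [-0.4  0.1 -2.1]
[0.3, -0.2, 33.0] -0.001
[0.3, -0.2, 33.0] -0.001
[0.3, -0.2, 33.0] -0.001
[0.3, -0.2, 33.0] -0.001
```

View pics/o4.png

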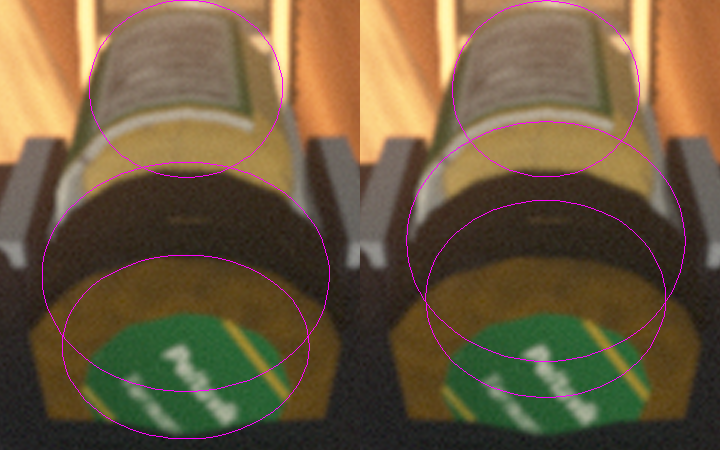

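The green jar hangs upright between the pads, with its base edge at y≈12 and within 3 mm of the model. Lowering it into well +34.

Request:
move_arm(increments=[1,0,20,0,0,0,0,30,0,0,0,0,30,0,0,0,0,25,0,0,0,0,15,0,0,0,0,9,0,0,0,0,3,0,0,0,0,0,0,0])

```text
time: 19.0
tool_pos: [0.5448, 0.25, 0.0601]
tool_rot: [0.0, 0.982, -0.188, -0.0]
contact_force: [0.5, 0.1, -0.7]
gripper_width: 0.496
grasp_force: 57.1
```

Request:
move_arm(increments=[0,0,1,0,0,0,0,1,0,0,0,0,0,0,0,0,0,0,0,0])

```text
time: 19.33
tool_pos: [0.5453, 0.2508, 0.0594]
tool_rot: [-0.0, 0.982, -0.187, 0.001]
contact_force: [-0.6, 0.4, -1.3]
gripper_width: 0.498
grasp_force: 57.1
```

Request:
move_arm(increments=[0,0,1,0,0,0,0,1,0,0,0,0,1,0,0,0,0,0,0,0,0,0,0,0,0])

```text
time: 19.75
tool_pos: [0.5446, 0.2505, 0.0552]
tool_rot: [0.0, 0.982, -0.187, -0.0]
contact_force: [-0.1, 0.2, -1.1]
gripper_width: 0.498
grasp_force: 57.1
```

Request:
move_arm(increments=[0,0,1,0,0,0,0,0,0,0,0,0,0,0,0,0,0,0,0,0])

```text
time: 20.08
tool_pos: [0.5447, 0.2506, 0.0551]
tool_rot: [0.0, 0.982, -0.187, -0.0]
contact_force: [-2.8, -1.9, 6.4]
gripper_width: 0.501
grasp_force: 57.6
```

Request:
move_arm(increments=[0,0,0,0,0.55,0,0,0,0,0.65,0,0,0,0,0.8,0,0,0,0,1,0,0,0,0,1,0,0,-10,0,1,0,0,-25,0,1,0,0,-30,0,1])

```text
time: 20.75
tool_pos: [0.5429, 0.25, 0.1179]
tool_rot: [0.001, 0.982, -0.187, -0.002]
contact_force: [-0.2, -0.1, 0.7]
gripper_width: 1.001
grasp_force: 0.0
```

Request:
move_arm(increments=[0,0,-35,0,1,0,0,-30,0,1,0,0,-10,0,1,0,0,0,0,1,0,0,0,0,1])

```text
time: 21.17
tool_pos: [0.5447, 0.2505, 0.1945]
tool_rot: [-0.0, 0.982, -0.187, 0.0]
contact_force: [0.7, 0.4, -0.1]
gripper_width: 0.998
grasp_force: 0.0
```

```bash
python3 p.py .692 -.001 .195
```

```text
pos [0.5447 0.2505 0.1945] yang -1.948 tilt [ 0.001  0.    -1.   ] t 21.1667 w 0.998 F [ 0.7  0.4 -0.1]
[28.7, 22.4, -0.1] -0.001
[28.7, 22.5, -0.1] -0.001
[28.7, 22.5, -0.1] -0.001
[28.7, 22.5, -0.1] -0.001
[28.6, 22.5, -0.1] -0.001
[28.6, 22.5, -0.1] -0.001
[28.6, 22.6, -0.1] -0.001
[28.6, 22.6, -0.1] -0.001
```

Request:
move_arm(increments=[29,22,0,0,1,29,23,0,0,1,28,22,0,0,1,29,23,0,0,1,28,22,0,0,1,29,23,0,0,1,29,22,0,0,1,28,23,0,0,1])

```text
time: 21.83
tool_pos: [0.6903, -0.0026, 0.1903]
tool_rot: [0.0, 0.982, -0.188, -0.003]
contact_force: [1.2, 1.3, 0.7]
gripper_width: 0.998
grasp_force: 0.0
```

Request:
move_arm(increments=[0,0,0,0,1,0,0,0,0,1,0,0,0,0,1])

```text
time: 22.08
tool_pos: [0.6899, -0.0009, 0.1913]
tool_rot: [-0.0, 0.982, -0.188, -0.002]
contact_force: [-0.1, 0.1, 0.5]
gripper_width: 1.004
grasp_force: 0.0
```

```bash
python3 p.py .692 -.001 .047 -1.943 26; python3 - <<'E'
from h import *
st=manip.state(); f=manip.grab_frame("wrist"); w=Wrist(f,st); im=f["image"]; cv2.imwrite("last.png",im)
hsv=cv2.cvtColor(im,cv2.COLOR_BGR2HSV); m=cv2.inRange(hsv,(0,150,90),(7,255,255))|cv2.inRange(hsv,(173,150,90),(180,255,255)); m=cv2.morphologyEx(m,cv2.MORPH_OPEN,np.ones((3,3)));c=w.proj([.692,-.001,.105])[0]; print(c.round(1), [np.ptp(w.proj(circ(.692,-.001,.105,.0225)),axis=0).round(1)])
n,l,s,ce=cv2.connectedComponentsWithStats(m)
for i in range(1,n):
    if s[i,4]>60 and np.linalg.norm(ce[i]-c)<80: print(s[i].tolist(),ce[i].round(1),w.onz(ce[i],.105).round(4))
E
```

```text
pos [ 0.6899 -0.0009  0.1913] yang -1.9484 tilt [-0.005  0.001 -1.   ] t 22.0833 w 1.004 F [-0.1  0.1  0.5]
[0.5, -0.1, 24.1] -0.001
[0.5, -0.1, 24.1] -0.001
[0.5, -0.1, 24.1] -0.001
[0.5, -0.1, 24.1] -0.001
[0.5, -0.1, 24.1] -0.001
[0.5, -0.1, 24.1] -0.001
[255.8 193.3] [array([55.2, 52.3])]
[231, 162, 50, 43, 537] [261.3 175.4] [ 0.7045 -0.0106  0.105 ]
```

Red cap columns 231–281 centre on the predicted 256, and its upper edge fits the model too. Descending.

Request:
move_arm(increments=[3,0,25,0,1,0,0,35,0,1,0,0,35,0,1,0,0,28,0,1,0,0,14,0,1,0,0,7,0,1,0,0,0,0,1,0,0,0,0,1])

```text
time: 22.8
tool_pos: [0.695, -0.0018, 0.0519]
tool_rot: [-0.0, 0.982, -0.187, 0.001]
contact_force: [0.9, -0.3, 0.4]
gripper_width: 0.999
grasp_force: 0.0
```

Request:
move_arm(increments=[0,0,0,0,0.7,0,0,0,0,0.5,0,0,0,0,0.3,0,0,0,0,0,0,0,0,0,0,0,0,0,0,0,0,0,0,0,0])

```text
time: 23.38
tool_pos: [0.6953, -0.0021, 0.0522]
tool_rot: [-0.0, 0.982, -0.188, 0.001]
contact_force: [-0.3, 1.8, 6.4]
gripper_width: 0.497
grasp_force: 57.0
```

```bash
python3 p.py .608 .226 .195
```

```text
pos [ 0.6953 -0.0021  0.0522] yang -1.948 tilt [ 0.003  0.    -1.   ] t 23.3833 w 0.497 F [-0.3  1.8  6.4]
[-20.6, -22.5, -17.9] -0.001
[-20.6, -22.5, -17.9] -0.001
[-20.6, -22.5, -17.9] -0.001
[-20.6, -22.6, -17.9] -0.001
[-20.5, -22.6, -17.9] -0.001
[-20.5, -22.6, -17.9] -0.001
[-20.5, -22.6, -17.9] -0.001
[-20.5, -22.6, -17.9] -0.001
```

Request:
move_arm(increments=[0,0,-10,0,0,0,0,-25,0,0,0,0,-35,0,0,0,0,-35,0,0,0,0,-25,0,0,0,0,-12,0,0,-12,-13,0,0,0,-20,-22,0,0,0])

```text
time: 24.05
tool_pos: [0.6773, 0.0406, 0.1921]
tool_rot: [0.0, 0.982, -0.189, 0.0]
contact_force: [-0.7, 0.5, -0.8]
gripper_width: 0.497
grasp_force: 57.0
```

Request:
move_arm(increments=[-24,-27,0,0,0,-24,-27,0,0,0,-24,-27,0,0,0,-24,-27,0,0,0,-18,-19,0,0,0,-10,-11,0,0,0,-6,-7,0,0,0,0,0,0,0,0])

```text
time: 24.72
tool_pos: [0.6084, 0.226, 0.1908]
tool_rot: [0.0, 0.982, -0.187, -0.001]
contact_force: [-0.4, 0.7, -0.8]
gripper_width: 0.498
grasp_force: 57.1
```

Request:
move_arm(increments=[0,0,0,0,0,0,0,0,0,0])

```text
time: 24.88
tool_pos: [0.6102, 0.2235, 0.1919]
tool_rot: [0.0, 0.982, -0.188, -0.0]
contact_force: [-0.3, 0.9, -0.1]
gripper_width: 0.499
grasp_force: 57.1
```

```bash
python3 p.py .6095 .2253 .062 -1.943 100; python3 ov.py o5 .052,0,4
```

```text
pos [0.6102 0.2235 0.1919] yang -1.9495 tilt [-0.    -0.001 -1.   ] t 24.8833 w 0.499 F [-0.3  0.9 -0.1]
[-0.6, -0.8, 64.9] -0.003
[-0.6, -0.8, 64.9] -0.003
```

Request:
move_arm(increments=[0,-1,20,0,0,0,0,30,0,0,0,0,30,0,0,0,0,24,0,0,0,0,14,0,0,0,0,8,0,0,0,0,3,0,0,0,0,0,0,0])

```text
time: 25.6
tool_pos: [0.6107, 0.2253, 0.0637]
tool_rot: [-0.0, 0.982, -0.188, 0.0]
contact_force: [-0.5, -0.6, -0.2]
gripper_width: 0.5
grasp_force: 57.1
```

Request:
move_arm(increments=[0,0,1,0,0,0,0,1,0,0,0,0,0,0,0,0,0,0,0,0])

```text
time: 25.93
tool_pos: [0.6107, 0.2259, 0.0624]
tool_rot: [-0.0, 0.982, -0.187, 0.001]
contact_force: [-0.3, 0.3, -0.7]
gripper_width: 0.5
grasp_force: 57.1
```

Request:
move_arm(increments=[0,0,1,0,0,0,0,1,0,0,0,0,1,0,0,0,0,0,0,0,0,0,0,0,0])

```text
time: 26.35
tool_pos: [0.6101, 0.2257, 0.0583]
tool_rot: [-0.0, 0.982, -0.187, -0.0]
contact_force: [1.2, -0.4, -0.6]
gripper_width: 0.502
grasp_force: 57.1
```

Request:
move_arm(increments=[0,0,0,0,0,0,0,0,0,0])

```text
time: 26.52
tool_pos: [0.6101, 0.2257, 0.0583]
tool_rot: [0.0, 0.982, -0.187, -0.0]
contact_force: [0.5, 0.4, -0.9]
gripper_width: 0.5
grasp_force: 57.1
```

Request:
move_arm(increments=[0,0,1,0,0,0,0,0,0,0,0,0,0,0,0,0,0,0,0,0])

```text
time: 26.85
tool_pos: [0.6103, 0.2257, 0.0582]
tool_rot: [0.0, 0.982, -0.188, 0.0]
contact_force: [-2.0, -1.5, 5.3]
gripper_width: 0.502
grasp_force: 56.9
```

Contact at 0.0582, as predicted. Releasing, rising and backing away for a final check.

Request:
move_arm(increments=[0,0,0,0,0.55,0,0,0,0,0.65,0,0,0,0,0.8,0,0,0,0,1,0,0,0,0,1,0,0,-10,0,1,0,0,-25,0,1,0,0,-30,0,1])

```text
time: 27.52
tool_pos: [0.6082, 0.2252, 0.1207]
tool_rot: [0.001, 0.982, -0.188, -0.002]
contact_force: [0.4, -0.1, 0.6]
gripper_width: 1.003
grasp_force: 0.0
```

Request:
move_arm(increments=[0,0,-35,0,1,0,0,-35,0,1,0,0,-30,0,1,0,20,-10,0,1,0,35,0,0,1,0,35,0,0,1,0,35,0,0,1,0,35,0,0,1])

```text
time: 28.18
tool_pos: [0.5505, 0.0758, 0.2333]
tool_rot: [-0.0, 0.982, -0.187, 0.001]
contact_force: [0.6, -0.4, 0.6]
gripper_width: 1.001
grasp_force: 0.0
```

Request:
move_arm(increments=[0,35,0,0,1,0,35,0,0,1,0,35,0,0,1,0,15,0,0,1,0,0,0,0,1,0,0,0,0,1])

```text
time: 28.68
tool_pos: [0.507, -0.0351, 0.2331]
tool_rot: [-0.0, 0.982, -0.188, 0.001]
contact_force: [-0.2, 0.9, 0.1]
gripper_width: 0.999
grasp_force: 0.0
```

```bash
python3 - <<'E'
from h import *
a=manip.grab_frame("top")["image"]; b=manip.grab_frame("scene")["image"]
k=lambda i,x,y:cv2.resize(i[y:y+250,x:x+190],None,fx=2.1,fy=2.1,interpolation=cv2.INTER_CUBIC)
o=np.hstack([k(a,85,85),k(b,110,110)]); cv2.imwrite("pics/final.png",o)
print(manip.state()["time"],manip.state()["tool_pos"])
E
```

```text
28.7833 [ 0.50730261 -0.03397331  0.23278966]
```

View pics/final.png

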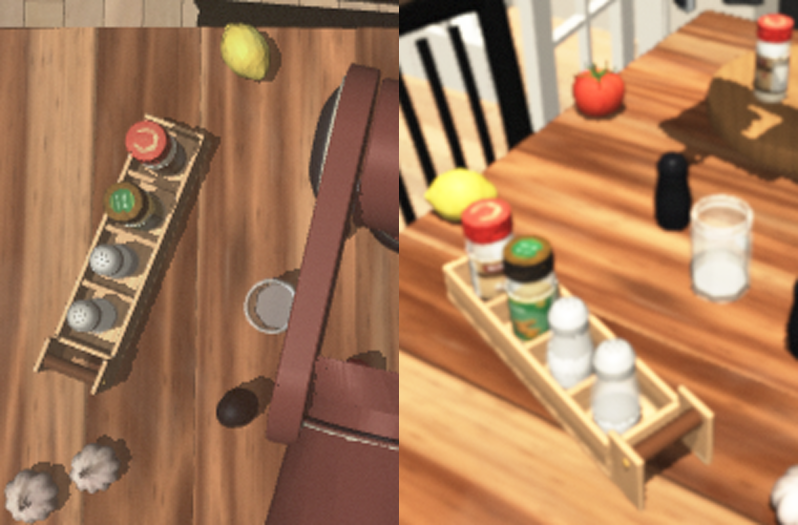

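The final picture shows all four upright in the caddy, one per well. In the top view the shakers are nearest the handle at (85,317) and (107,260), with the jars at (125,202) and (147,141); nothing else has been disturbed.

```bash
python3 -c "
from plant import manip
print(manip.job_done())"
```

```text
the job is handed in; nothing more can be done
None
```

I've handed the job in at about 29 s: both shakers stand upright in the two wells nearest the handle and both spice jars in the other two; the board items and the glass jar were not touched.

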